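# Right the fallen lamps in the deep bin

## Robot

A 6-joint arm with a two-finger parallel gripper is mounted at the origin on a cart in front of the work surface, level with it; the furniture and walls round the work are solid. World frame = base frame: x ahead of the robot, y to its left, z up, the work surface at z = 0. Lengths are in m, angles in degrees, forces in N, time in s.
With the tool pointing down it reaches from about 0.25 to 0.725 m from the base axis. Payload 9.7 kg.
Tool frame: the origin (TCP) lies at the very end of the fingers, on their centre line; the grasp point (between the pads) lies 19 mm behind it (bot.pinch_z is the distance from the TCP to the grasp point, in m); x points along the fingers, z is the direction in which the jaws open and shut, and the axes are right-handed (so a half turn about x gives the same grasp; the last joint's range is limited). The gripper opens to 85 mm and grips with 20 to 120 N. Pads are 22 mm wide; open, the fingers measure 114 mm over their backs; the gripper's body (76 mm by 85 mm) begins 54 mm behind the grasp point. The pads swing forward as they close: fully open they stand 13 mm farther back than shut.
Start: joints at [75.229, 4.979, 10.078, 95.1, 0, 90], TCP at [0.14, 0.532, 0.231] pointing down, gripper open.
Joint ranges: [-179.16, 179.16], [-48.56, 103.87], [-65.8, 70.77], [-126.05, 130.52], [-82.76, 87.17], [-180, 180]. Speed limits (degrees/s): [127.2, 127.2, 147.25, 180, 180, 180].

## Interface

Orientations are given as [roll, pitch, yaw] about the fixed x, y, z axes, in that order (R = Rz(yaw) Ry(pitch) Rx(roll)).
In Python, from workcell import bot gives the robot as it stands.
- The arm moves only by the tool play_rows, never from a script. Its argument "rows" is a list of rows, each a list of 3 entries, a list of its own where there are three numbers: the shift along the tool's x, y, z in cm, then the turn about the tool's x in degrees, then the finger opening in cm, from 0 to 8.54. A call has 1 to 12 rows; each row is the pose to reach, as a shift and turn from the pose commanded when the call began, along the tool's axes at that moment; what a row does not reach only later rows make up. A row lasts 1/12 s, in which the tool goes at most 41.7 mm and 7.16 degrees, less where a joint would pass 70% of its speed; a pose out of reach is approached as far as the arm can. A call with a gripper value outside its range is refused whole. The fingers move at their own pace and stop on an object; "squeeze" is the grip in N (left out, the last holds). Time passes only in rows, so rows that repeat a pose let the fingers close. It gives the time, the measured TCP pose, the force and the opening at its end, in the units of the state.
- bot.get_obs(): the state, without advancing time (a new reading comes with each control period).
- bot.camera(name): name is "scene" or "top"; returns (picture, depth): 480x640x3 uint8, blue, green, red; 480x640 float32, m along the optical axis (not along the pixel's ray), 0 where there is no reading.
- bot.camera_model(name): a dict with "fx", "fy", "cx", "cy" (pixels), "origin" and "attitude" of the camera in the world. Camera axes: x right, y down, z forward; pixel columns grow to the right and rows downward; lengths in m; the calibration is good to about 2 mm. A picture is of the moment at which its call begins. camera_model takes no time and is no camera call.
- bot.job_done(): hands the job in, once; it reports no verdict.
The state is a dict: "time": time; "q": joint angles; "qd": joint speeds; "joint_efforts": joint torques, N m; "ee_pos": TCP position; "tcp_rot": TCP orientation; "wrist_force": force on the tool from outside, world axes, zero at the start; "torque": the same for the moment, N m; "opening": finger opening in m.
Only numpy, scipy, OpenCV 4.12 (cv2) and the standard library are available. Lean on these libraries where they do the work, as an engineer would, in place of code of your own. Each camera call takes 0.05 s, during which the arm holds its last target.

## Task

Both spare lamps have fallen over in the deep grey storage bin. Slide the bin's divider all the way back for room, then tip the two lamps up, one after the other, so that each stands on its black base against the bin's end wall without being lifted out of the bin, and finally slide the divider fully home in front of them. The lamps are glass, so be gentle, and leave the other things on the bench where they are.

Things in the scene. Friction and masses are not known exactly. Their poses are not given: they have to be found in the camera images.
- lamp_bin: Fixed open grey bin, 122 x 225 mm outside, 100 high; walls 5, floor 4 thick. Origin: centre of its underside. Inside 215 mm along its y, 112 along its x. Lamps must stand at the end wall on its +y side (inner face y = +107.5 mm). A wall 4 thick, 70 high above the floor along x = 0 makes two 54 mm lanes centred on x = -29 and +29, too narrow for fingers on both sides of a lamp.
- end_wall (a point): Point at the foot of the inner face of the bin's end wall, in the middle of the width, on top of the floor (4 mm above the bin's underside); axes as the bin's. Across both lanes runs a low cross bar, 33 mm high above the floor, 6 thick, its side towards the end wall 82 mm from that wall: the fallen lamps lie over it, base down. A standing lamp has its place between this bar and the end wall.
- divider (a joint): Slide (m) of the upright aluminium plate across the bin, 6 mm thick, from 37 mm above the bin's floor to the rims. 0 = fully home, its face 40 mm from the end wall; grows away from that wall to 0.165 = all the way back (face at 205 mm). Starts just beyond the lamps' glass ends. Stays where left; friction about 1 N plus light damping.
- divider_tab (a point): Middle of the top edge of the divider's black finger tab, 50 mm wide (along the bin's x) and 8 thick (along its y; the side to the end wall is flush with the divider's face). Top 127 mm above the bench, lower edge 101 mm. Push it from either side.
- lamp_a: Lamp in the lane at the bin's -x: clear glass cylinder, 37 mm diameter, on a black base 38 mm across, 36 long; flat ends, 140 long in all, 0.08-0.17 kg. Origin: centre of the base's underside; z runs to the glass end. Starts lying over the cross bar 0.5 rad off level, base 1-5 mm from the end wall, glass end to the divider. Pushed there towards the end wall and up, it tips up as its base slides down that wall.
- lamp_b: The same kind of lamp, lying the same way in the lane at the bin's +x; origin and axes as lamp_a. Either lamp binds at the end wall if the pusher drags down on its end: let the pusher rise with the lower edge of the glass end (that edge climbs about 75 mm and moves about 105 mm towards the wall). Past 1.3 rad of rise it stands up by itself.
- sample_1: Small white screw-cap bottle, 38 mm wide, 76 mm high, some 45 to 60 mm beyond the divider end of the bin. Bystander, to be left alone. Origin: centre of its underside.
- sample_2: A second such bottle, 38 mm wide, 76 mm high, near the first. Bystander, to be left alone. Origin: centre of its underside.
- std_bottle: Larger white screw-cap bottle, 48 mm wide, 106 mm high, beyond the end-wall end of the bin. Bystander, to be left alone. Origin: centre of its underside.
- flask_100: Long-necked glass flask, 61 mm wide, 165 mm high, beyond the end-wall end of the bin. Bystander, to be left alone. Origin: centre of its underside.
- timer: Flat kitchen-style timer, 66 x 66 x 18 mm, on the bench to the robot's right. Bystander, to be left alone. Origin: centre of its underside.
- marker_pen: Marker pen, 17 x 135 x 16 mm, lying on the bench to the robot's right. Bystander, to be left alone. Origin: centre of its underside.
- petri_dish: Flat clear dish, 62 mm wide, 15 mm high, on the bench to the robot's left. Bystander, to be left alone. Origin: centre of its underside.

How it is judged (in metres and radians):
On the way, in this order (a step that is already met when the one before it is completed fails the run):
1. the divider is slid back (joint above 0.150 m) (value of joint divider above 0.15 m), for 0.2 s.
2. one lamp stands upright on the bin's floor, the divider still back (value of joint divider above 0.08 m and ((angle between lamp_a's own z axis and vertical below 0.12 rad and z of lamp_a in the frame of lamp_bin below 0.01 m) or (angle between lamp_b's own z axis and vertical below 0.12 rad and z of lamp_b in the frame of lamp_bin below 0.01 m))), for 0.2 s.
3. both lamps stand upright on the bin's floor, the divider still back (value of joint divider above 0.08 m and angle between each of lamp_a, lamp_b's own z axis and vertical below 0.12 rad and z of each of lamp_a, lamp_b in the frame of lamp_bin below 0.01 m), for 0.2 s.
At the end, for the whole second after the job is handed in: Both lamps stand at rest on their bases on the bin's floor (base within 6 mm of the floor, tilted less than 0.09 rad), their base centres within 32 mm of the end wall, and the divider is home (joint below 0.008 m) (value of joint divider below 0.008 m and angle between each of lamp_a, lamp_b's own z axis and vertical below 0.09 rad and z of each of lamp_a, lamp_b in the frame of lamp_bin below 0.01 m and y of each of lamp_a, lamp_b in the frame of end_wall above -0.032 m and linear speed of each of lamp_a, lamp_b below 0.02 m/s); the robot touches nothing.
It fails at once if a lamp is lifted out (the centre of its base more than 110 mm above the bin's underside, out of the bin) (z of any of lamp_a, lamp_b in the frame of lamp_bin above 0.11 m).
It fails at once if a lamp is pressed by the fingers with more than 30 N (contact force between the fingers and lamp_a above 30 N or contact force between the fingers and lamp_b above 30 N).
It fails at once if a bystander is moved more than 30 mm (distance of any of sample_1, sample_2, std_bottle, flask_100, timer, marker_pen, petri_dish from where it was at the start of the episode above 0.03 m).
It also fails if it takes over 64 s, if anything falls off the work surface, if the arm or the gripper's body presses on something with over 40 N, if the wrist force passes 120 N, or if a joint passes its speed limit or range.

## Working session

There is one attempt and no reset: what is moved stays moved. The work goes in short steps, Python scripts to look and compute and a tool call to move; the robot and the scene stay as the last step left them, time stands still between calls to the robot, and variables do not carry over. Pictures are saved under pics/ and viewed, and the job is handed in when it is done.

Besides the shell and the picture viewer there is one more tool, called as name(argument=value, ...) on one line, values as JSON. play_rows: Moves the arm, as the interface text tells. Its arguments: {"type":"object","properties":{"rows":{"type":"array"},"squeeze":{"type":"number"}},"required":["rows"]}

```bash
ls; mkdir -p pics
python3 - <<'E'
from workcell import bot
import cv2,numpy as np
print(bot.get_obs())
for n in ("scene","top"):
    p,d=bot.camera(n); cv2.imwrite(f"pics/{n}0.png",p); np.save(f"pics/{n}0.npy",d); print(n,bot.camera_model(n))
E
```

```text
pics
{'time': 0.0, 'q': array([ 7.52313027e+01,  5.01189208e+00,  1.00344134e+01,  9.50987428e+01,
       -8.96297625e-04,  8.99996725e+01]), 'qd': array([-0.02953525,  0.02509643, -0.09210713,  0.06112256,  0.01258168,
       -0.00159116]), 'joint_efforts': array([-9.33940682e-04, -5.20389676e+01,  4.64805579e+01,  1.61832094e-02,
       -1.56070757e-05, -2.63290156e-05]), 'ee_pos': array([0.1401522 , 0.53161318, 0.2305751 ]), 'tcp_rot': array([-179.32661073,   89.92377328, -104.09497984]), 'wrist_force': array([-0.30389366,  0.44133657, -0.64403752]), 'torque': array([-0.01339931, -0.02109861,  0.00763135]), 'opening': 0.08536251495320446}
scene {'fx': 462.4942720869523, 'fy': 462.4942720869523, 'cx': 329.7558971728023, 'cy': 228.86189440428222, 'origin': array([-0.0193896 , -0.62053928,  0.81985502]), 'attitude': array([-1.33173099e+02,  4.55215547e-02, -3.85872156e+01])}
top {'fx': 548.2452859964707, 'fy': 548.2452859964707, 'cx': 327.2854478421862, 'cy': 243.47817508920852, 'origin': array([ 0.17021877, -0.01151375,  1.4323879 ]), 'attitude': array([-167.67236514,   -0.20249297,  -93.77643129])}
```

View pics/scene0.png

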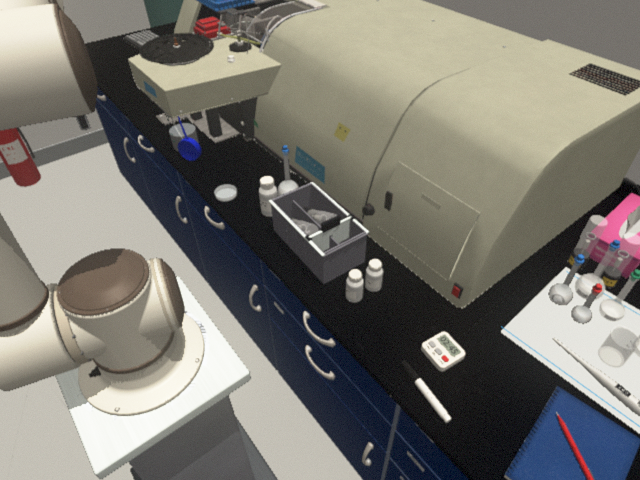

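View pics/top0.png

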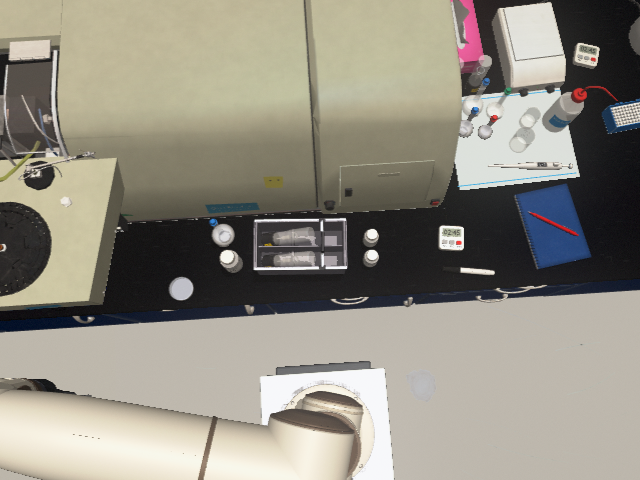

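The top view shows the bin at px (253–347, 218–273), with the divider at about x=322 and the end wall on the left. The sample bottles are on the right at (371,238) and (371,257). I'll enlarge the bin next and cast rays at the rim height.

```bash
cat > h.py <<'E'
import numpy as np,cv2
from scipy.spatial.transform import Rotation as R
from workcell import bot
def ray(n,u,v):
    m=bot.camera_model(n); r=R.from_euler('xyz',m['attitude'],degrees=True).as_matrix()
    return m['origin'], r@np.array([(u-m['cx'])/m['fx'],(v-m['cy'])/m['fy'],1.])
def onz(n,u,v,z):
    o,d=ray(n,u,v); return o+d*(z-o[2])/d[2]
def dep(n,u,v,D):
    o,d=ray(n,u,v); return o+d*D[int(round(v)),int(round(u))]
def crop(n,p,box,name):
    x0,y0,x1,y1=box; c=p[y0:y1,x0:x1]; s=min(800/(x1-x0),600/(y1-y0)); s=int(s)
    cv2.imwrite("pics/"+name,cv2.resize(c,None,fx=s,fy=s,interpolation=cv2.INTER_CUBIC)); print(name,"scale",s)
def proj(n,P):
    m=bot.camera_model(n); r=R.from_euler('xyz',m['attitude'],degrees=True).as_matrix()
    c=r.T@(np.array(P)-m['origin']); return c[0]/c[2]*m['fx']+m['cx'],c[1]/c[2]*m['fy']+m['cy']
E
python3 - <<'E'
from h import *
t=cv2.imread('pics/top0.png'); s=cv2.imread('pics/scene0.png')
crop('top',t,(240,200,400,290),'tc0.png'); crop('scene',s,(250,170,400,310),'sc0.png')
D=np.load('pics/top0.npy')
for uv in [(254,220),(346,220),(347,272),(254,273)]: print(uv,onz('top',*uv,.1).round(4))
for uv in [(371,236),(371,256),(321,245),(222,235),(230,260)]: print(uv,dep('top',*uv,D).round(4))
E
```

```text
tc0.png scale 5
sc0.png scale 4
(254, 220) [0.5326 0.1442 0.1   ]
(346, 220) [ 0.5176 -0.0863  0.1   ]
(347, 272) [ 0.3856 -0.0791  0.1   ]
(254, 273) [0.3981 0.1492 0.1   ]
(371, 236) [ 0.4775 -0.1478  0.0776]
(371, 256) [ 0.4277 -0.1444  0.0686]
(321, 245) [ 0.452  -0.0194  0.1259]
(222, 235) [0.5125 0.2349 0.0459]
(230, 260) [0.4325 0.2055 0.1097]
```

View pics/tc0.png

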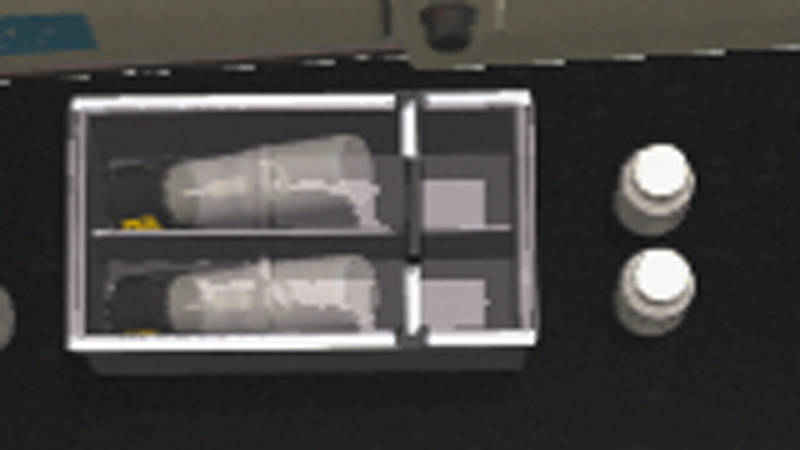

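View pics/sc0.png

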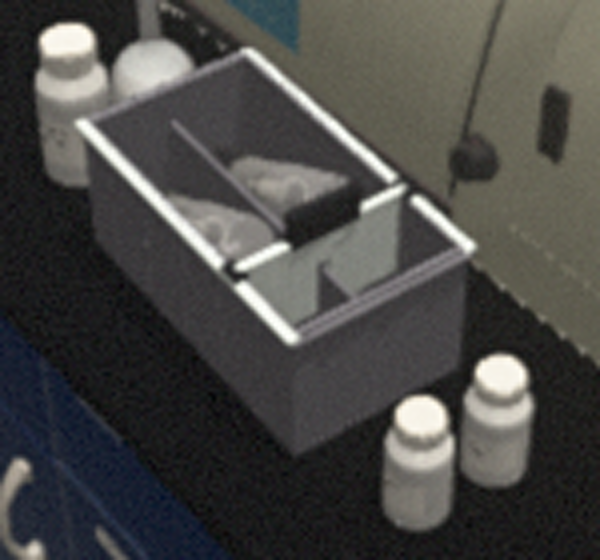

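The lamps' bases are at the left, at crop (135,185) and (135,300). The glass ends reach crop x≈375. The divider is at crop x≈408, with the tab at x 407–420, y 155–260. Next I'll fit the bin frame.

Run:
```python
from h import *
c=lambda u,v:(240+(u-2)/5,200+(v-2)/5)
P=np.array([onz('top',*c(*p),.1) for p in [(70,96),(532,90),(535,346),(67,350)]])
print(P.round(4))
A,B,C,Dd=P[:,:2]
print('len',np.linalg.norm(A-B),np.linalg.norm(C-Dd),'wid',np.linalg.norm(A-Dd),np.linalg.norm(B-C))
ctr=P[:,:2].mean(0); yv=(A-B)+(Dd-C); yv/=np.linalg.norm(yv); xv=np.array([yv[1],-yv[0]])
print('ctr',ctr,'yv',yv,'yawdeg',np.degrees(np.arctan2(-yv[0],yv[1])))
# scene check
m=lambda u,v:(250+(u-1.5)/4,170+(v-1.5)/4)
for p in [(247,49),(474,247),(295,344),(78,122)]: 
    w=onz('scene',*m(*p),.1); print('scene',w.round(4),'binframe',((w[:2]-ctr)@xv).round(4),((w[:2]-ctr)@yv).round(4))
for p,z in [((407,207),.127),((420,207),.127),((414,155),.127),((414,262),.127),((403,115),.1),((417,115),.1),((358,135),.0),((380,285),.07)]:
    w=onz('top',*c(*p),z); print(p,z,'binframe',((w[:2]-ctr)@xv).round(4),((w[:2]-ctr)@yv).round(4))
o=bot.get_obs(); r=R.from_euler('xyz',o['tcp_rot'],degrees=True).as_matrix(); print(r.round(3))
D=np.load('pics/top0.npy')
for u in (250,300,350):
  for v in (185,195,205,210,214,217): print((u,v),dep('top',u,v,D).round(3))
```

```text
[[ 0.5358  0.1451  0.1   ]
 [ 0.5238 -0.0867  0.1   ]
 [ 0.3937 -0.0787  0.1   ]
 [ 0.4067  0.1514  0.1   ]]
len 0.23210571619294362 0.23038821867048745 wid 0.1292485328493748 0.13043330251103763
ctr [0.46500055 0.03276281] yv [0.05405563 0.99853793] yawdeg -3.098669586960521
scene [0.5314 0.1458 0.1   ] binframe 0.0602 0.1165
scene [ 0.5213 -0.0811  0.1   ] binframe 0.0624 -0.1106
scene [ 0.3958 -0.0774  0.1   ] binframe -0.0632 -0.1137
scene [0.4072 0.1518 0.1   ] binframe -0.0642 0.1157
(407, 207) 0.127 binframe -0.0004 -0.0529
(420, 207) 0.127 binframe -0.0005 -0.0592
(414, 155) 0.127 binframe 0.0257 -0.0565
(414, 262) 0.127 binframe -0.0278 -0.056
(403, 115) 0.1 binframe 0.0529 -0.0512
(417, 115) 0.1 binframe 0.0529 -0.0582
(358, 135) 0.0 binframe 0.068 -0.0262
(380, 285) 0.07 binframe -0.028 -0.0385
[[-0.    -0.967  0.255]
 [-0.001  0.255  0.967]
 [-1.     0.    -0.001]]
(250, 185) [0.593 0.139 0.195]
(250, 195) [0.583 0.146 0.15 ]
(250, 205) [0.567 0.151 0.118]
(250, 210) [0.564 0.155 0.084]
(250, 214) [0.559 0.158 0.065]
(250, 217) [ 0.569  0.166 -0.001]
(300, 185) [0.59  0.022 0.181]
(300, 195) [0.577 0.024 0.144]
(300, 205) [0.568 0.027 0.087]
(300, 210) [0.561 0.029 0.064]
(300, 214) [ 0.57   0.031 -0.005]
(300, 217) [0.559 0.032 0.002]
(350, 185) [ 0.58  -0.097  0.188]
(350, 195) [ 0.565 -0.097  0.157]
(350, 205) [ 0.557 -0.099  0.098]
(350, 210) [ 0.555 -0.101  0.056]
(350, 214) [ 0.559 -0.104  0.003]
(350, 217) [ 0.552 -0.103 -0.002]
```

play_rows(rows=[[[0,-2,-2],5,6],[[0,-5,-5],11,3],[[0,-8,-8],17,0],[[0,-11,-11],23,0],[[0,-14,-14],29,0],[[0,-17,-17],35,0],[[0,-20,-20],41,0],[[0,-23,-22.5],47,0],[[0,-26,-25],53,0],[[0,-29,-28],59,0],[[0,-32,-31],65,0],[[0,-35,-34],70,0]], squeeze=30)

```text
time: 1.1
ee_pos: [0.3912, 0.1138, 0.2312]
tcp_rot: [26.0, 90.0, 30.9]
wrist_force: [0.5, 1.9, 0.6]
opening: -0.0003
```

```bash
cat >> h.py <<'E'
C0=np.array([.4645,.034]); yaw=np.radians(-2.9)
yv=np.array([-np.sin(yaw),np.cos(yaw)]); xv=np.array([np.cos(yaw),np.sin(yaw)])
def tob(p): d=np.array(p[:2])-C0; return np.array([d@xv,d@yv,p[2]])
def plan(b):  # target in bin frame (x,y,z bench)
    o=bot.get_obs(); r=R.from_euler('xyz',o['tcp_rot'],degrees=True).as_matrix()
    az=np.degrees(np.arctan2(r[1,2],r[0,2])); w=np.append(C0+b[0]*xv+b[1]*yv,b[2])
    print('t',o['time'],'q',o['q'].round(1),'F',o['wrist_force'].round(2),'bin',tob(o['ee_pos']).round(4),'open',o['opening'].round(4))
    print('shift cm',(100*r.T@(w-o['ee_pos'])).round(2),'turn',round(az-np.degrees(yaw),2))
E
python3 -c "
from h import *
plan((0,-.033,.231))"
```

```text
Traceback (most recent call last):
  File "h.py", line 23, in plan
    print('t',o['time'],'q',o['q'].round(1),'F',o['wrist_force'].round(2),'bin',tob(o['ee_pos']).round(4),'open',o['opening'].round(4))
                                                                                                                 ^^^^^^^^^^^^^^^^^^
AttributeError: 'float' object has no attribute 'round'
```

```bash
sed -i "s/o\['opening'\].round(4)/o['opening']/" h.py
python3 -c "
from h import *
plan((0,-.033,.231))"
```

```text
t 1.1 q [ 16.2 -14.4  -8.   96.4   0.  101.3] F [0.49 1.9  0.64] bin [-0.0772  0.0759  0.2312] open -0.00028072116185966537
shift cm [  0.02 -11.84   6.17] turn 7.82
```

play_rows(rows=[[[0,-3,1.5],2,0],[[0,-6,3],4,0],[[0,-9,4.5],6,0],[[0,-11.8,6.2],7.8,0],[[0,-11.8,6.2],7.8,0],[[0,-11.8,6.2],7.8,0]])

```text
time: 1.6
ee_pos: [0.4636, 0.0027, 0.2305]
tcp_rot: [-179.3, 89.9, 177.9]
wrist_force: [-0.8, 0.5, 0.3]
opening: 0.0
```

```bash
python3 -c "
from h import *
plan((0,-.033,.113))
for n in ('scene','top'):
    p,d=bot.camera(n); crop(n,p,(250,100,410,310) if n=='scene' else (240,200,400,290),n+'1.png')
"
```

```text
t 1.6 q [ 0.3 -6.7 -1.6 95.3  0.  93.1] F [-0.79  0.52  0.34] bin [ 0.0007 -0.0313  0.2305] open 3.6908556994342454e-05
shift cm [11.75 -0.16 -0.05] turn 0.17
scene1.png scale 2
top1.png scale 5
```

View pics/scene1.png

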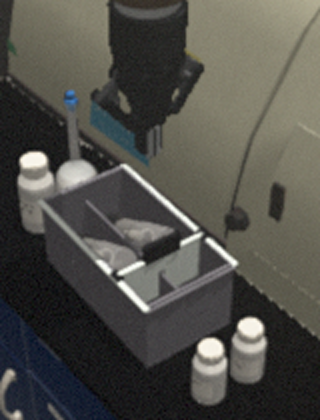

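View pics/top1.png

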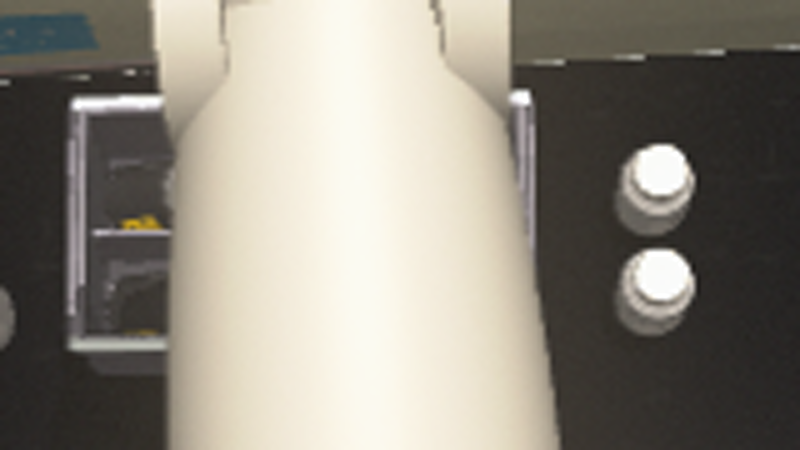

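The scene picture shows the shut gripper at crop (150,130). Its linkage knuckles flare out sideways along the jaw direction above the finger pads. I want a closer look at how high that flare begins.

```bash
python3 -c "
from h import *
p,d=bot.camera('scene'); crop('scene',p,(285,95,365,185),'g1.png')
w=bot.get_obs()['ee_pos']; print(w, proj('scene',w),proj('scene',w+[0,0,.03]),proj('scene',w+[0,0,.06]),proj('scene',w+[.03,0,.04]))
"
```

```text
g1.png scale 6
[0.46288927 0.00450538 0.2312257 ] (np.float64(323.8954939354417), np.float64(176.4862943393388)) (np.float64(323.75840828944024), np.float64(164.80054219468207)) (np.float64(323.61531901066644), np.float64(152.60301535594914)) (np.float64(335.03910826869264), np.float64(155.61097739578616))
```

View pics/g1.png

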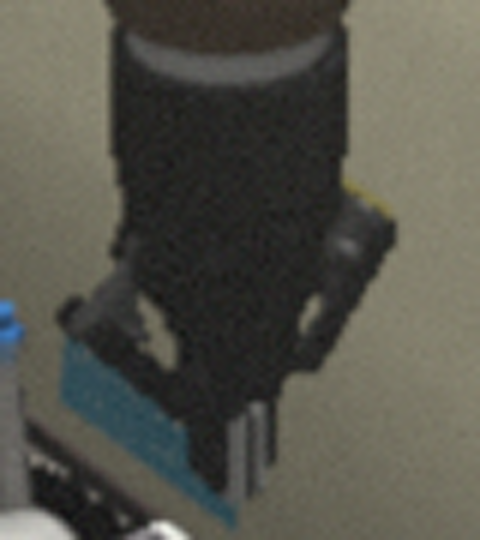

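play_rows(rows=[[[3,0,-0.1],0,0],[[6,0,-0.1],0,0],[[9,0,-0.1],0,0],[[11,0,-0.1],0,0],[[11.7,0,-0.1],0,0],[[11.7,-1,-0.1],0,0],[[11.7,-1.5,-0.1],0,0],[[11.7,-2.3,-0.1],0,0],[[11.7,-3.1,-0.1],0,0],[[11.7,-3.9,-0.1],0,0],[[11.7,-4.6,-0.1],0,0],[[11.7,-5,-0.1],0,0]])

```text
time: 2.75
ee_pos: [0.4603, -0.0472, 0.1148]
tcp_rot: [-10.3, 89.9, -12.9]
wrist_force: [-0.3, 1.8, -0.7]
opening: -0.0003
```

```bash
python3 -c "
from h import *
plan((0,-.085,.113))
p,d=bot.camera('scene'); crop('scene',p,(250,140,400,290),'s2.png')
"
```

```text
t 2.75 q [ -5.8  -7.8 -15.3  82.4  -0.   86.8] F [-0.35  1.76 -0.67] bin [-1.000e-04 -8.130e-02  1.148e-01] open -0.0002588904376211935
shift cm [ 0.18 -0.37  0.  ] turn 0.27
s2.png scale 4
```

View pics/s2.png

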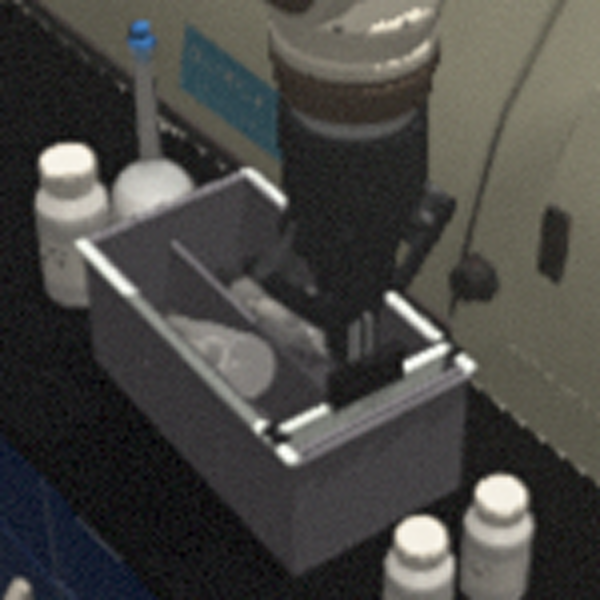

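The divider is now close to the back end, with the tab at crop (365,380), and the lamps are untouched. I'll push it gently to the stop.

play_rows(rows=[[[0,-0.15,0],0,0],[[0,-0.3,0],0,0],[[0,-0.45,0],0,0],[[0,-0.6,0],0,0],[[0,-0.6,0],0,0]])

```text
time: 3.22
ee_pos: [0.4598, -0.052, 0.1142]
tcp_rot: [-144.0, 90.0, -146.6]
wrist_force: [0.3, -0.4, 0.0]
opening: -0.0
```

play_rows(rows=[[[0,-0.1,0],0,0],[[0,-0.2,0],0,0],[[0,-0.3,0],0,0]])

```text
time: 3.47
ee_pos: [0.4597, -0.0528, 0.1143]
tcp_rot: [90.7, 89.7, 88.2]
wrist_force: [0.5, 20.0, 0.9]
opening: -0.0001
```

```bash
python3 -c "
from h import *
plan((0,-.085,.113))
p,d=bot.camera('scene'); crop('scene',p,(250,190,400,290),'s3.png')
"
```

```text
t 3.4667 q [ -6.7  -7.7 -15.3  82.4   0.3  85.7] F [ 0.51 20.03  0.91] bin [-0.0004 -0.0869  0.1143] open -0.0001416989105927747
shift cm [0.13 0.19 0.04] turn 0.42
s3.png scale 5
```

View pics/s3.png

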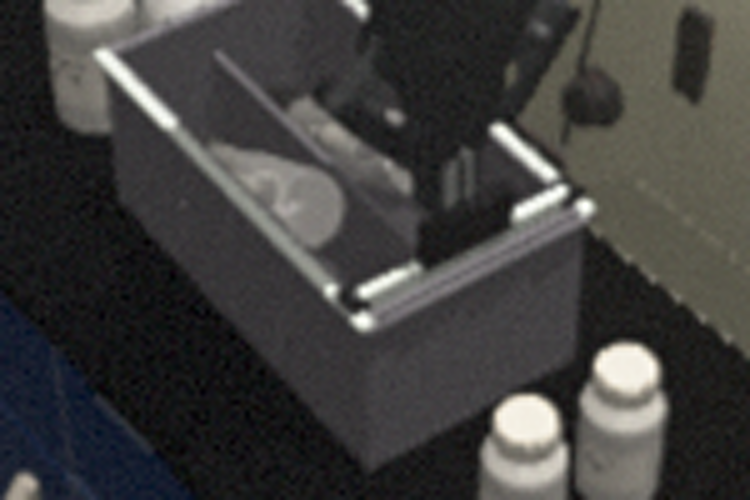

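The divider is at its stop: 20 N, with the finger face at bin y −98 mm against the expected −97.5 mm. Next I'll go to lamp A's lane, behind the glass end.

play_rows(rows=[[[0,1,0],0,0],[[0,2.6,-0.5],0.2,0],[[0,2.6,-1.6],0.4,0],[[0,2.6,-2.66],0.4,0],[[0,2.6,-2.66],0.4,0],[[1.5,2.6,-2.66],0.4,0],[[3,2.6,-2.66],0.4,0],[[4.2,2.6,-2.66],0.4,0],[[4.8,2.6,-2.66],0.4,0],[[4.8,2.6,-2.66],0.4,0]])

```text
time: 4.35
ee_pos: [0.4336, -0.0278, 0.0648]
tcp_rot: [-176.8, 89.9, -179.8]
wrist_force: [0.4, -0.2, -0.4]
opening: 0.0
```

```bash
python3 -c "
from h import *
plan((-.027,-.0605,.060))
for n in ('scene','top'):
    p,d=bot.camera(n); crop(n,p,(250,150,400,290) if n=='scene' else (240,200,400,290),n+'4.png')
"
```

```text
t 4.35 q [ -3.7 -10.8 -23.4  77.5  -0.   89.3] F [ 0.42 -0.2  -0.42] bin [-0.0277 -0.0633  0.0648] open 2.9559888747050285e-05
shift cm [0.48 0.28 0.07] turn -0.08
scene4.png scale 4
top4.png scale 5
```

View pics/scene4.png

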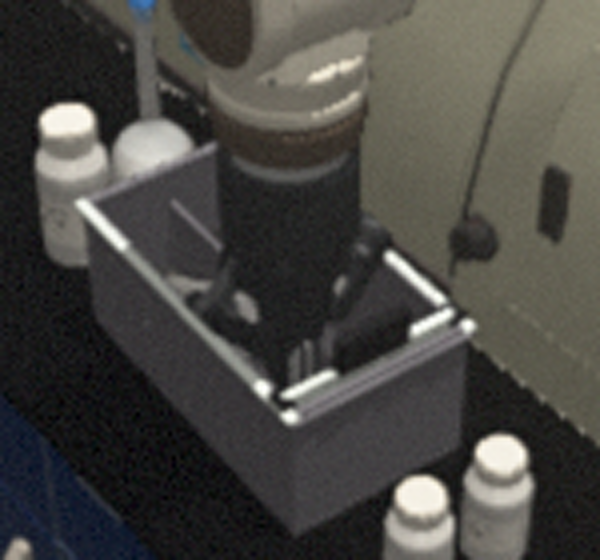

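play_rows(rows=[[[0.25,0.3,0.05],0,0],[[0.45,0.6,0.05],0,0],[[0.45,0.8,0.05],0,0],[[0.45,1.0,0.05],0,0],[[0.45,1.2,0.05],0,0],[[0.45,1.4,0.05],0,0]])

```text
time: 4.95
ee_pos: [0.4356, -0.0136, 0.062]
tcp_rot: [4.4, 90.0, 1.4]
wrist_force: [-0.8, -0.5, 0.4]
opening: 0.0001
```

```bash
python3 -c "
from h import *
plan((-.027,-.0445,.060))
for n in ('scene','top'):
    p,d=bot.camera(n); crop(n,p,(270,190,370,290) if n=='scene' else (240,200,400,290),n+'5.png')
"
```

```text
t 4.95 q [ -1.8 -10.7 -23.7  77.    0.   91.2] F [-0.85 -0.51  0.39] bin [-0.0265 -0.049   0.062 ] open 0.0001279180035796811
shift cm [ 0.2   0.45 -0.05] turn -0.06
scene5.png scale 6
top5.png scale 5
```

View pics/scene5.png

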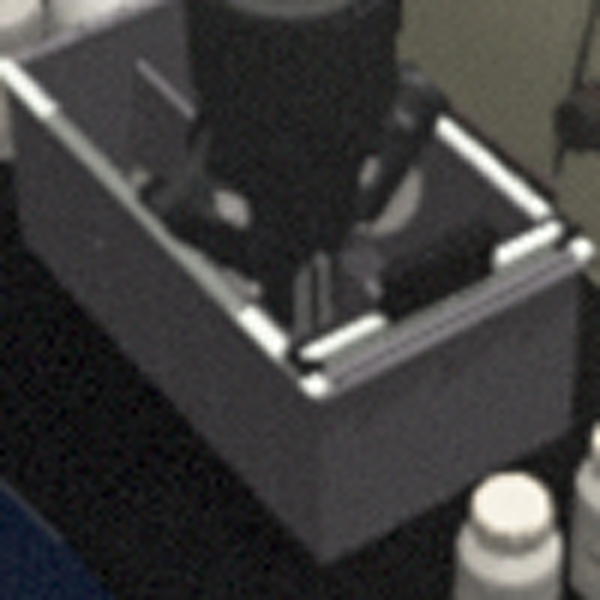

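play_rows(rows=[[[0.1,0.2,0],0,0],[[0,0.4,0],0,0],[[-0.3,0.55,0],0,0],[[-0.6,0.7,0],0,0],[[-0.9,0.85,0],0,0]])

```text
time: 5.47
ee_pos: [0.436, -0.0054, 0.0712]
tcp_rot: [-69.1, 90.0, -72.1]
wrist_force: [0.6, -2.1, 0.2]
opening: -0.0001
```

```bash
python3 -c "
from h import *
plan((-.027,-.035,.084))
for n in ('scene',):
    p,d=bot.camera(n); crop(n,p,(270,190,370,290) if n=='scene' else (240,200,400,290),n+'6.png')
"
```

```text
t 5.4667 q [ -0.7 -10.8 -22.8  78.   -0.   92.3] F [ 0.56 -2.14  0.2 ] bin [-0.0265 -0.0408  0.0712] open -0.00012286727470812742
shift cm [-1.28  0.58 -0.05] turn -0.08
scene6.png scale 6
```

View pics/scene6.png

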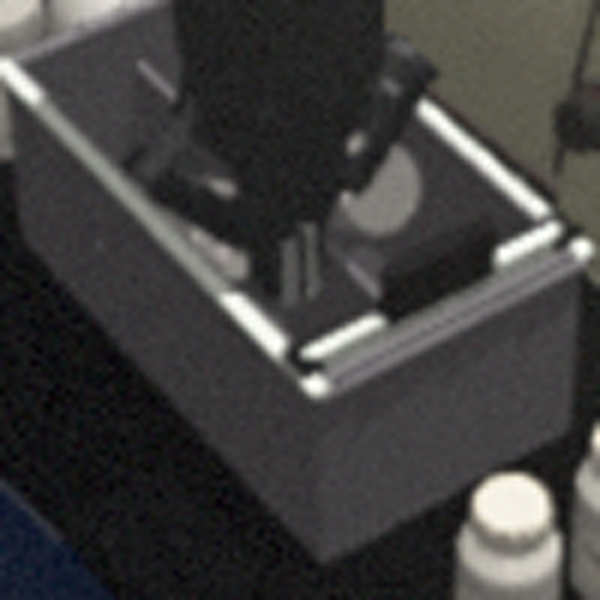

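play_rows(rows=[[[-0.4,0.2,0],0,0],[[-0.8,0.4,0],0,0],[[-1.15,0.6,0],0,0],[[-1.5,0.8,0],0,0],[[-1.8,1.0,0],0,0],[[-2.1,1.25,0],0,0]])

```text
time: 6.02
ee_pos: [0.4368, 0.0068, 0.0925]
tcp_rot: [-57.5, 89.9, -60.5]
wrist_force: [1.0, -7.3, 2.7]
opening: 0.0004
```

```bash
python3 -c "
from h import *
plan((-.027,-.020,.102))
for n in ('scene',):
    p,d=bot.camera(n); crop(n,p,(270,190,370,290) if n=='scene' else (240,200,400,290),n+'7.png')
"
```

```text
t 6.0167 q [  0.9 -11.1 -20.7  80.4  -0.1  93.9] F [ 1.04 -7.33  2.74] bin [-0.0263 -0.0285  0.0925] open 0.0003928545704925698
shift cm [-0.95  0.85 -0.07] turn -0.09
scene7.png scale 6
```

View pics/scene7.png

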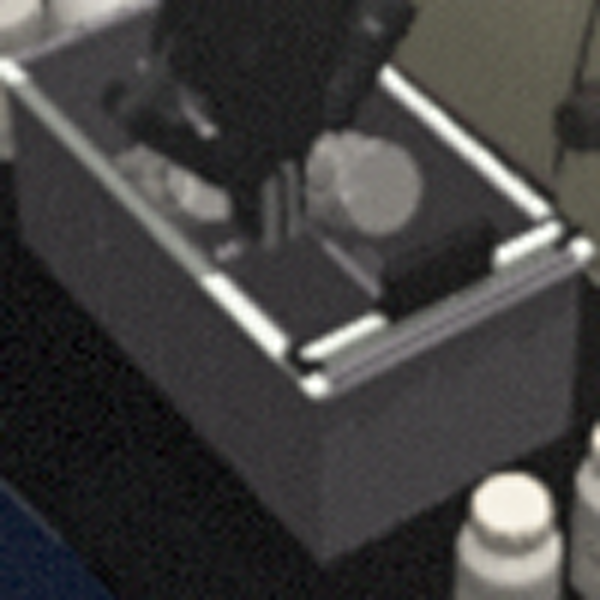

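play_rows(rows=[[[-0.4,0.1,0],0,0],[[-0.8,0.3,0],0,0],[[-1.1,0.55,0],0,0],[[-1.4,0.8,0],0,0],[[-1.65,1.05,0],0,0]])

```text
time: 6.48
ee_pos: [0.4371, 0.0181, 0.1086]
tcp_rot: [91.3, 90.0, 88.3]
wrist_force: [-0.1, -0.1, -0.1]
opening: 0.0001
```

```bash
python3 -c "
from h import *
plan((-.027,-.011,.114))
for n in ('scene',):
    p,d=bot.camera(n); crop(n,p,(270,180,370,280) if n=='scene' else (240,200,400,290),n+'8.png')
"
```

```text
t 6.4833 q [  2.4 -11.2 -18.9  82.2   0.   95.3] F [-0.14 -0.12 -0.12] bin [-0.0265 -0.0173  0.1086] open 0.00013314070889271603
shift cm [-0.54  0.63 -0.05] turn -0.06
scene8.png scale 6
```

View pics/scene8.png

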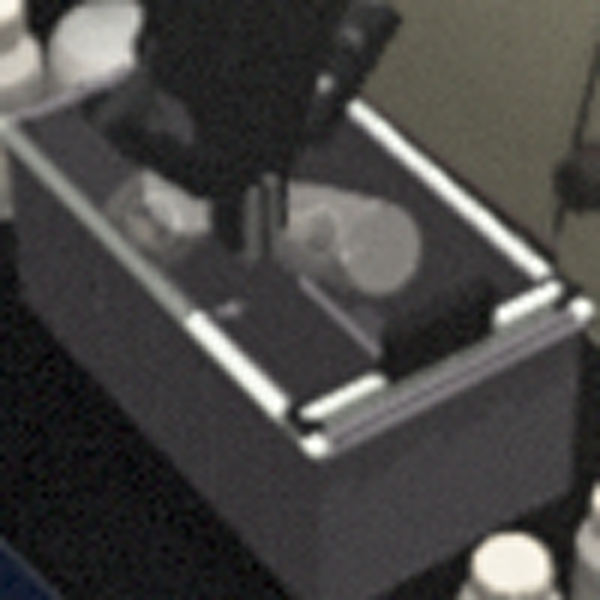

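```bash
python3 -c "
from h import *
p,d=bot.camera('scene'); crop('scene',p,(270,170,340,240),'z8.png')
def W(s,z,x=-.029): return np.append(C0+x*xv+(.1075-s)*yv,z)
for th in (.5,.7,.8,.9,1.0):
  c=np.cos(th);s_=np.sin(th)
  E=(.038*s_+.14*c,.004+.14*s_); U=(.14*c,.004+.14*s_+.037*c)
  f=lambda q:(((np.array(proj('scene',q))-[270,170])*8).round(0))
  print(th,'E',f(W(*E)),'U',f(W(*U)))
"
```

```text
z8.png scale 8
0.5 E [363. 539.] U [325. 422.]
0.7 E [343. 463.] U [292. 343.]
0.8 E [328. 423.] U [272. 305.]
0.9 E [312. 384.] U [251. 268.]
1.0 E [293. 346.] U [229. 234.]
```

View pics/z8.png

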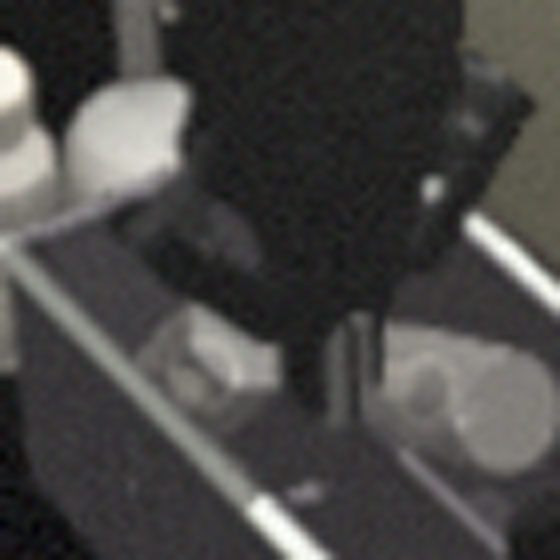

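The glass of lamp A appears at z8 crop (140–280, 300–430), and the place its end would occupy at 0.5 rad, (363,539), is empty. So it is still rising ahead of the finger. I'll keep going.

play_rows(rows=[[[-0.2,0.25,0],0,0],[[-0.4,0.5,0],0,0],[[-0.6,0.75,0],0,0],[[-0.8,1.0,0],0,0]])

```text
time: 6.92
ee_pos: [0.4377, 0.0279, 0.1165]
tcp_rot: [92.1, 90.0, 89.1]
wrist_force: [1.2, -1.1, 0.6]
opening: -0.0
```

```bash
python3 -c "
from h import *
plan((-.027,.001,.121))
for n in ('scene',):
    p,d=bot.camera(n); crop(n,p,(270,170,340,240),n+'9.png')
"
```

```text
t 6.9167 q [  3.6 -11.1 -18.   83.1   0.   96.6] F [ 1.2  -1.15  0.57] bin [-0.0265 -0.0075  0.1165] open -3.1578204487965686e-05
shift cm [-0.45  0.85 -0.05] turn -0.07
scene9.png scale 8
```

View pics/scene9.png

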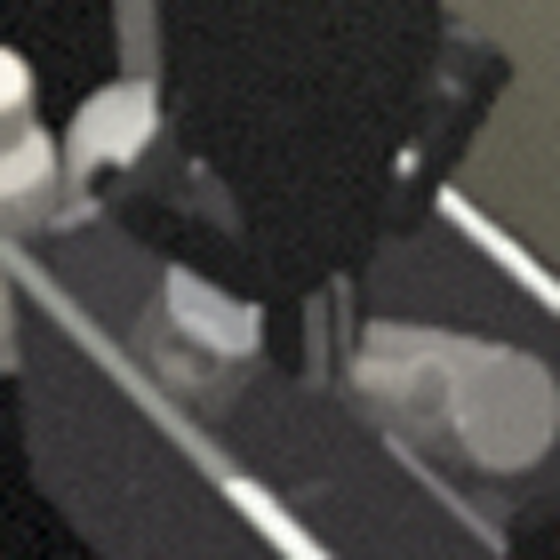

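play_rows(rows=[[[-0.2,0.25,0],0,0],[[-0.4,0.5,0],0,0],[[-0.55,0.75,0],0,0],[[-0.7,1.0,0],0,0],[[-0.85,1.3,0],0,0],[[-1.0,1.6,0],0,0]])

```text
time: 7.47
ee_pos: [0.4385, 0.0439, 0.1264]
tcp_rot: [111.9, 90.0, 109.0]
wrist_force: [-0.7, 0.0, 0.2]
opening: -0.0001
```

```bash
python3 -c "
from h import *
plan((-.027,.0224,.131))
for n in ('scene',):
    p,d=bot.camera(n); crop(n,p,(270,160,340,230),n+'10.png')
"
```

```text
t 7.4667 q [  5.7 -10.9 -16.7  84.2   0.   98.7] F [-0.69  0.    0.25] bin [-0.0265  0.0086  0.1264] open -6.320431383292253e-05
shift cm [-0.46  1.38 -0.05] turn -0.07
scene10.png scale 8
```

View pics/scene10.png

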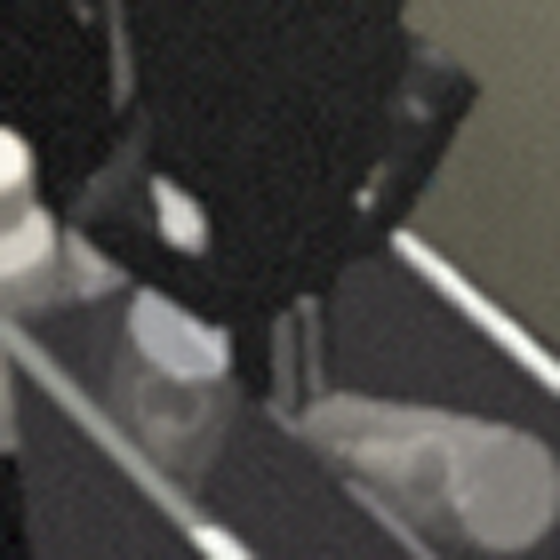

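play_rows(rows=[[[-0.15,0.3,0],0,0],[[-0.3,0.6,0],0,0],[[-0.4,0.9,0],0,0],[[-0.5,1.2,0],0,0],[[-0.6,1.5,0],0,0],[[-0.65,1.8,0],0,0],[[-0.7,2.1,0],0,0],[[-0.7,2.4,0],0,0],[[-0.7,2.7,0],0,0],[[-0.7,2.7,0],0,0]])

```text
time: 8.35
ee_pos: [0.4399, 0.071, 0.1332]
tcp_rot: [126.9, 90.0, 124.0]
wrist_force: [0.3, -0.2, 0.4]
opening: -0.0002
```

```bash
python3 -c "
from h import *
plan((-.027,.05,.133))
for n in ('scene',):
    p,d=bot.camera(n); crop(n,p,(260,150,340,230),n+'11.png')
"
```

```text
t 8.35 q [  9.2 -10.2 -15.4  84.8   0.  102.1] F [ 0.31 -0.17  0.36] bin [-0.0265  0.0357  0.1332] open -0.00020353146867778843
shift cm [ 0.02  1.43 -0.05] turn -0.05
scene11.png scale 7
```

View pics/scene11.png

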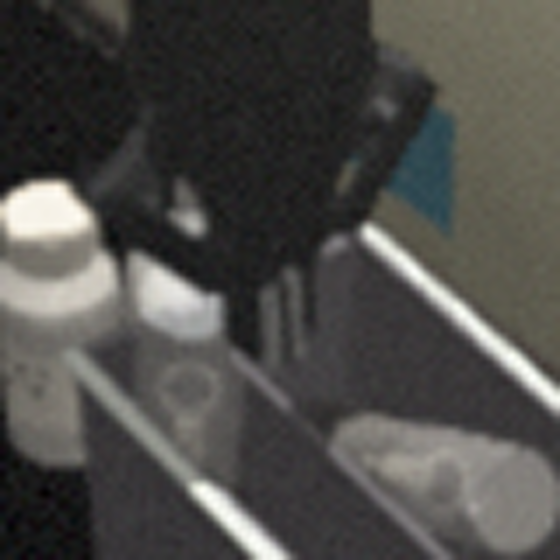

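Lamp A is nearly upright, with its glass top at crop (180,295). A last nudge, then I'll back off and check.

play_rows(rows=[[[0,0.3,0],0,0],[[0,0.6,0],0,0],[[0,0.9,0],0,0],[[0,1.2,0],0,0],[[0,1.5,0],0,0],[[0,1.65,0],0,0]])

```text
time: 8.9
ee_pos: [0.4408, 0.0874, 0.1333]
tcp_rot: [94.0, 90.0, 91.1]
wrist_force: [0.0, 0.9, -0.0]
opening: -0.0001
```

play_rows(rows=[[[0,-1,0],0,0],[[0,-3,0],0,0],[[0,-5.5,0],0,0],[[0,-8,0],0,0],[[0,-10,0],0,0],[[0,-10.5,0],0,0]])

```text
time: 9.4
ee_pos: [0.4349, -0.0204, 0.1334]
tcp_rot: [-86.9, 90.0, -90.0]
wrist_force: [-0.6, 0.5, 0.4]
opening: 0.0002
```

```bash
python3 -c "
from h import *
plan((.027,-.0605,.14))
for n in ('scene','top'):
    p,d=bot.camera(n); crop(n,p,(250,150,370,270) if n=='scene' else (240,200,400,290),n+'12.png')
"
```

```text
t 9.4 q [ -2.7 -11.6 -16.6  85.   -0.   90.4] F [-0.57  0.48  0.39] bin [-0.0268 -0.0558  0.1334] open 0.00015392282655563724
shift cm [-0.66 -0.45  5.38] turn -0.19
scene12.png scale 5
top12.png scale 5
```

View pics/scene12.png

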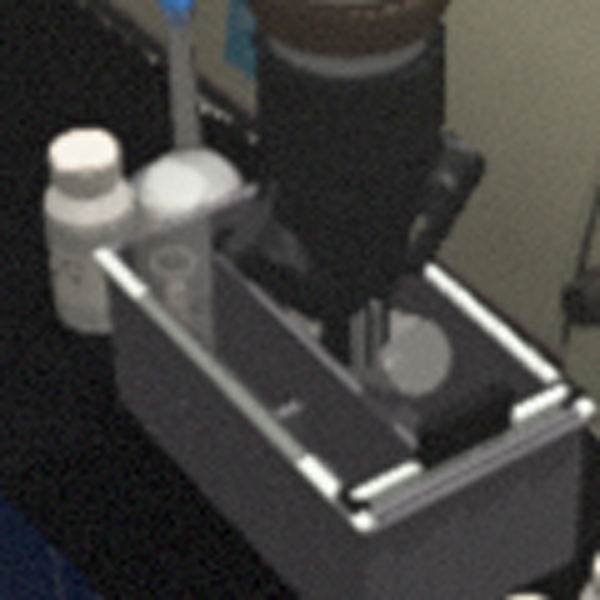

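View pics/top12.png

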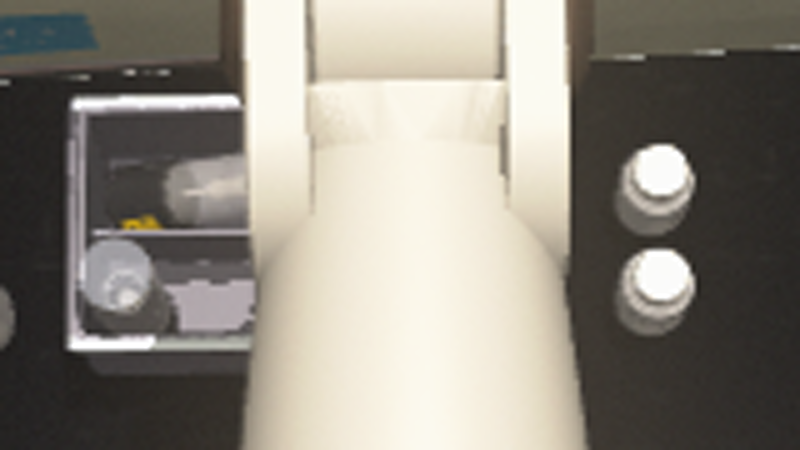

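Lamp A stands upright at the end wall: its top disc is at top-crop (117,265) and its base directly below. Now lamp B, with the same moves at bin x=+26 mm.

play_rows(rows=[[[0,-0.4,1.5],0,0],[[0,-0.5,3],0,0],[[0,-0.5,4.5],0,0],[[0,-0.5,5.25],-0.2,0],[[1.5,-0.5,5.25],-0.2,0],[[3,-0.5,5.25],-0.2,0],[[4.5,-0.5,5.25],-0.2,0],[[6,-0.5,5.25],-0.2,0],[[7,-0.5,5.25],-0.2,0],[[7.2,-0.5,5.25],-0.2,0]])

```text
time: 10.33
ee_pos: [0.4863, -0.0249, 0.0594]
tcp_rot: [177.5, 89.8, 174.8]
wrist_force: [0.8, 0.6, 0.1]
opening: 0.0003
```

```bash
python3 -c "
from h import *
plan((.026,-.0445,.060))
for n in ('scene',):
    p,d=bot.camera(n); crop(n,p,(270,150,390,270),n+'13.png')
"
```

```text
t 10.3333 q [ -2.9  -3.3 -17.3  76.1   0.   89.8] F [0.79 0.56 0.14] bin [ 0.0248 -0.0577  0.0594] open 0.0002661266672999076
shift cm [-0.06  1.32  0.13] turn 0.18
scene13.png scale 5
```

View pics/scene13.png

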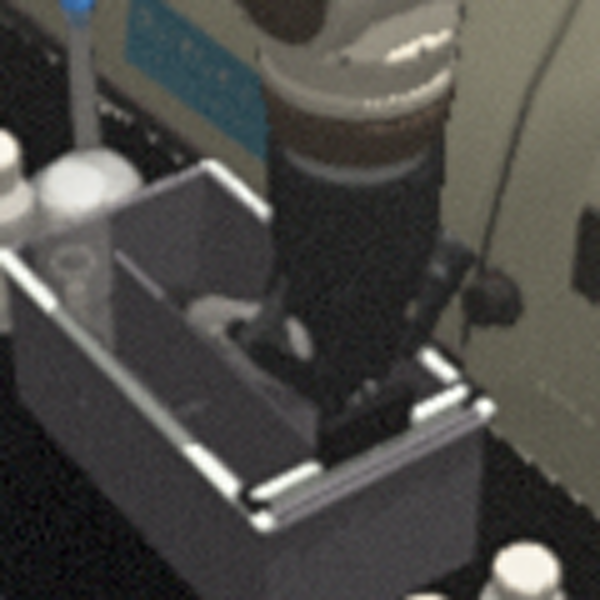

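play_rows(rows=[[[0,0.4,0.1],0,0],[[0,0.7,0.1],0,0],[[0,0.95,0.1],0,0],[[0,1.15,0.1],0,0],[[-0.2,1.3,0.1],0,0],[[-0.6,1.45,0.1],0,0],[[-0.9,1.6,0.1],0,0],[[-1.25,1.75,0.1],0,0]])

```text
time: 11.05
ee_pos: [0.4894, -0.0082, 0.0743]
tcp_rot: [-63.7, 90.0, -66.5]
wrist_force: [0.5, -2.9, 0.6]
opening: 0.0002
```

```bash
python3 -c "
from h import *
plan((.026,-.035,.083))
for n in ('scene',):
    p,d=bot.camera(n); crop(n,p,(290,170,370,250),n+'14.png')
"
```

```text
t 11.05 q [ -0.9  -3.4 -15.8  77.6  -0.   91.8] F [ 0.46 -2.93  0.56] bin [ 0.027  -0.0409  0.0743] open 0.0001937703130764474
shift cm [-0.87  0.59 -0.1 ] turn 0.12
scene14.png scale 7
```

View pics/scene14.png

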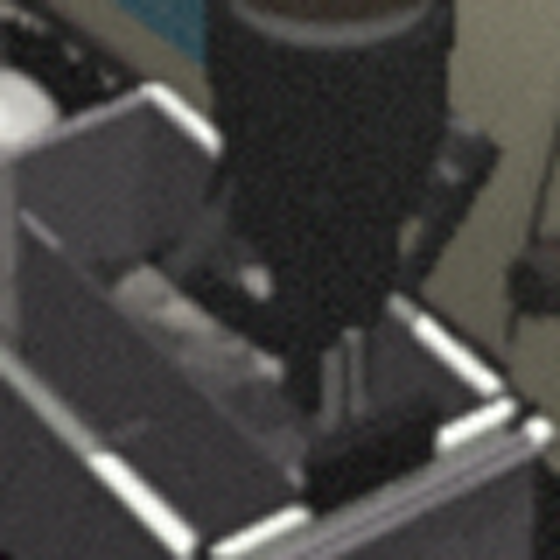

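play_rows(rows=[[[-0.35,0.15,-0.05],0,0],[[-0.75,0.35,-0.05],0,0],[[-1.1,0.55,-0.05],0,0],[[-1.45,0.8,-0.05],0,0],[[-1.8,1.0,-0.05],0,0],[[-2.1,1.25,-0.05],0,0]])

```text
time: 11.6
ee_pos: [0.4899, 0.0027, 0.0961]
tcp_rot: [-65.3, 89.7, -68.2]
wrist_force: [-1.5, -17.0, 7.7]
opening: 0.0002
```

```bash
python3 -c "
from h import *
plan((.026,-.020,.105))
for n in ('scene',):
    p,d=bot.camera(n); crop(n,p,(290,160,370,240),n+'15.png')
"
```

```text
t 11.6 q [  0.5  -3.8 -13.7  80.   -0.2  93.3] F [ -1.46 -17.01   7.65] bin [ 0.0269 -0.03    0.0961] open 0.00019156230412368388
shift cm [-0.89  1.   -0.09] turn 0.04
scene15.png scale 7
```

View pics/scene15.png

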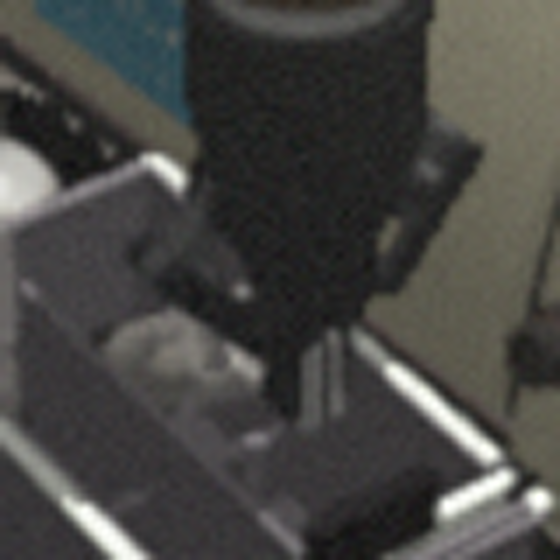

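It read 17 N with some downward drag, so the lamp is starting to bind. I'll back off, go lower, and come again with a quicker rise.

play_rows(rows=[[[0,-0.3,-0.1],0,0],[[0.2,-0.6,-0.1],0,0],[[0.7,-0.9,-0.1],0,0],[[1.2,-0.9,-0.1],0,0],[[1.2,-0.8,-0.1],0,0]])

```text
time: 12.07
ee_pos: [0.4872, -0.0036, 0.0811]
tcp_rot: [171.4, 89.9, 168.6]
wrist_force: [-0.7, -1.0, -0.4]
opening: -0.0
```

```bash
python3 -c "
from h import *
plan((.026,-.028,.096))
for n in ('scene',):
    p,d=bot.camera(n); crop(n,p,(290,160,370,240),n+'16.png')
"
```

```text
t 12.0667 q [ -0.4  -3.7 -15.3  78.5   0.   92.4] F [-0.73 -1.01 -0.42] bin [ 0.0246 -0.0364  0.0811] open -3.679942976844453e-06
shift cm [-1.49  0.84  0.14] turn 0.1
scene16.png scale 7
```

View pics/scene16.png

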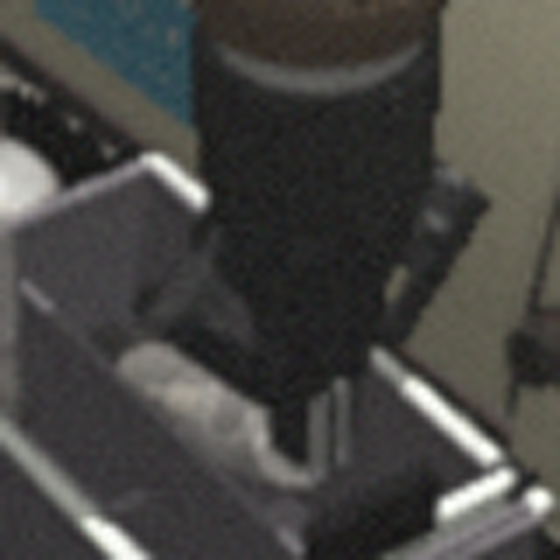

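```bash
python3 -c "
from h import *
def W(s,z,x=.029): return np.append(C0+x*xv+(.1075-s)*yv,z)
f=lambda q:(((np.array(proj('scene',q))-[290,160])*7).round(0))
for th in (.5,.6,.7,.8):
  c=np.cos(th);s_=np.sin(th)
  E=(.038*s_+.14*c,.004+.14*s_); U=(.14*c,.004+.14*s_+.037*c); M=((E[0]+U[0])/2,(E[1]+U[1])/2)
  print(th,'E',f(W(*E)),'U',f(W(*U)),'L',f(W(*M,x=.0105)),'R',f(W(*M,x=.0475)))
w=bot.get_obs()['ee_pos'];print('tcp',f(w))
"
```

```text
0.5 E [319. 472.] U [287. 371.] L [259. 443.] R [347. 400.]
0.6 E [312. 439.] U [275. 337.] L [248. 410.] R [338. 367.]
0.7 E [303. 406.] U [260. 303.] L [236. 376.] R [326. 334.]
0.8 E [291. 372.] U [243. 271.] L [222. 343.] R [312. 301.]
tcp [313. 458.]
```

```bash
python3 -c "
import cv2,numpy as np
a=cv2.imread('pics/scene15.png')[280:520,80:400]; b=cv2.imread('pics/scene16.png')[280:520,80:400]
c=np.hstack([a,b]).astype(float); c=np.clip(((c-30)*1.8),0,255).astype(np.uint8)
cv2.imwrite('pics/cmp.png',cv2.resize(c,(800,300)))
"
```

```text
(no output)
```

View pics/cmp.png

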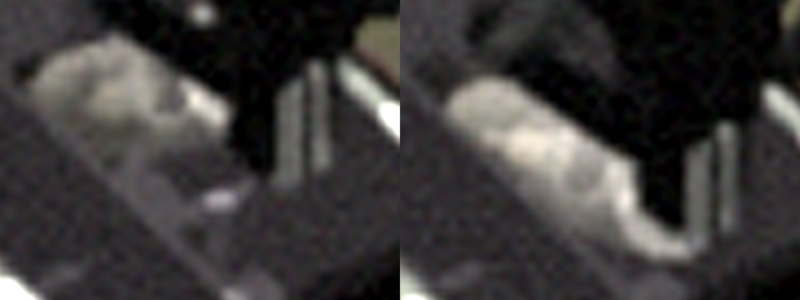

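Lamp B has slid back to about 0.5 rad, undamaged; in the right panel its rim shows around the fingertip. The tip had been only about 4 mm below the climbing edge. I'll restart from lower down with more margin.

play_rows(rows=[[[0,-0.6,0.2],0,0],[[0,-1.3,0.2],0,0],[[0,-1.7,0.2],0,0],[[1,-1.7,0.2],0,0],[[2,-1.7,0.2],0,0],[[2.6,-1.7,0.2],0,0],[[2.6,-1.7,0.2],0,0]])

```text
time: 12.7
ee_pos: [0.4886, -0.0205, 0.0552]
tcp_rot: [176.9, 89.9, 174.2]
wrist_force: [-0.6, 0.1, -0.3]
opening: 0.0002
```

```bash
python3 -c "
from h import *
plan((.026,-.0445,.055))
p,d=bot.camera('scene'); crop('scene',p,(290,160,370,240),'s17.png')
"
```

```text
t 12.7 q [ -2.4  -3.  -17.5  75.6   0.   90.4] F [-0.63  0.06 -0.26] bin [ 0.0268 -0.0533  0.0552] open 0.00020199898715029879
shift cm [ 0.02  0.88 -0.08] turn 0.13
s17.png scale 7
```

View pics/s17.png

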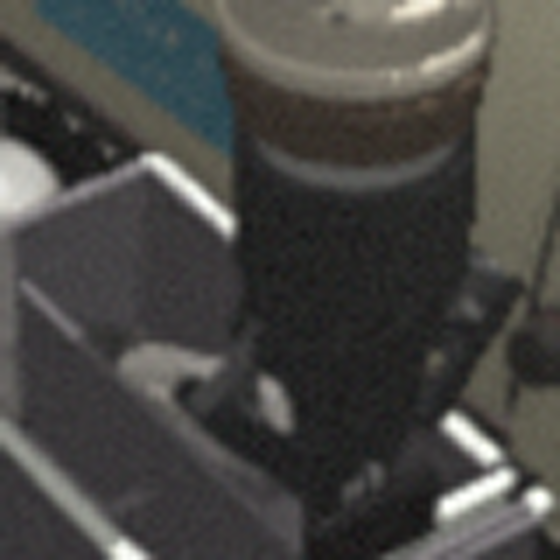

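play_rows(rows=[[[0,0.3,0],0,0],[[0,0.6,0],0,0],[[0,0.75,0],0,0],[[-0.1,0.9,0],0,0],[[-0.4,1.0,0],0,0],[[-0.8,1.1,0],0,0],[[-1.1,1.2,0],0,0],[[-1.4,1.3,0],0,0]])

```text
time: 13.42
ee_pos: [0.49, -0.0078, 0.0714]
tcp_rot: [-33.9, 90.0, -36.6]
wrist_force: [0.6, -5.5, 0.7]
opening: -0.0001
```

play_rows(rows=[[[-0.25,0.1,0],0,0],[[-0.5,0.2,0],0,0],[[-0.75,0.3,0],0,0],[[-1.0,0.42,0],0,0]])

```text
time: 13.75
ee_pos: [0.4902, -0.0038, 0.0813]
tcp_rot: [-59.6, 89.9, -62.4]
wrist_force: [-0.8, -6.3, 2.2]
opening: 0.0001
```

```bash
python3 -c "
from h import *
plan((.026,-.035,.082))
p,d=bot.camera('scene'); crop('scene',p,(290,160,370,240),'s18.png')
"
```

```text
t 13.75 q [ -0.4  -3.5 -15.1  78.4  -0.1  92.4] F [-0.83 -6.25  2.18] bin [ 0.0275 -0.0365  0.0813] open 6.515485628407124e-05
shift cm [-0.07  0.15 -0.15] turn 0.11
s18.png scale 7
```

View pics/s18.png

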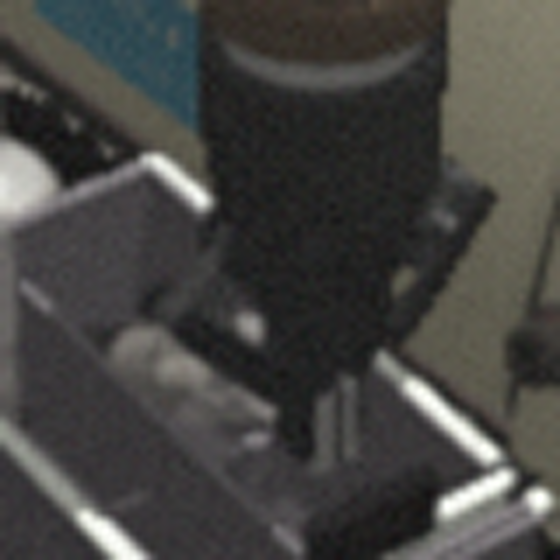

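play_rows(rows=[[[-0.3,0,-0.1],0,0],[[-0.6,0.1,-0.1],0,0]])

```text
time: 13.97
ee_pos: [0.4889, -0.0021, 0.087]
tcp_rot: [111.8, 89.9, 109.1]
wrist_force: [-0.6, 0.2, 0.0]
opening: 0.0
```

```bash
python3 -c "
from h import *
plan((.026,-.030,.09))"
```

```text
t 13.9667 q [ -0.3  -3.7 -14.6  79.1   0.1  92.5] F [-0.64  0.18  0.02] bin [ 0.0261 -0.0348  0.087 ] open 1.3040964971402242e-05
shift cm [-0.3   0.48 -0.01] turn 0.13
```

```bash
python3 -c "
from h import *
p,d=bot.camera('scene'); p=np.clip((p.astype(float)-30)*1.8,0,255).astype(np.uint8); crop('scene',p,(290,160,370,240),'s19.png')
"
```

```text
s19.png scale 7
```

View pics/s19.png

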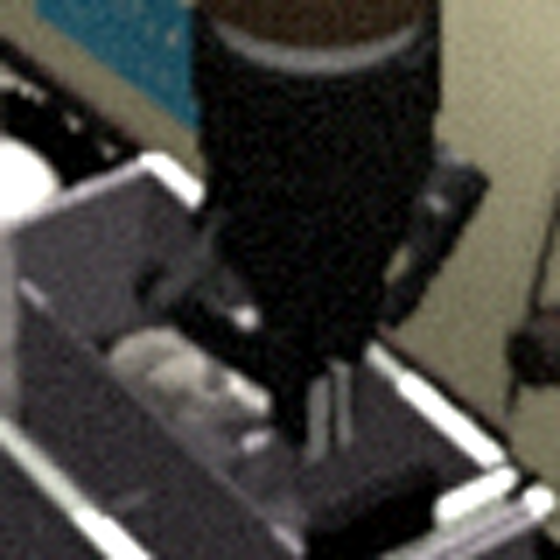

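play_rows(rows=[[[-0.2,0.15,0],0,0],[[-0.45,0.3,0],0,0],[[-0.7,0.48,0],0,0],[[-0.95,0.62,0],0,0],[[-1.1,0.65,0],0,0]])

```text
time: 14.43
ee_pos: [0.4895, 0.0045, 0.0982]
tcp_rot: [55.2, 90.0, 52.5]
wrist_force: [-0.4, -0.8, 0.1]
opening: 0.0001
```

```bash
python3 -c "
from h import *
plan((.026,-.020,.105))
p,d=bot.camera('scene'); p=np.clip((p.astype(float)-30)*1.8,0,255).astype(np.uint8); crop('scene',p,(290,160,370,240),'s20.png')
"
```

```text
t 14.4333 q [  0.5  -3.8 -13.5  80.3   0.   93.3] F [-0.37 -0.81  0.09] bin [ 0.0265 -0.0282  0.0982] open 0.00014095110602441865
shift cm [-0.68  0.82 -0.04] turn 0.15
s20.png scale 7
```

View pics/s20.png

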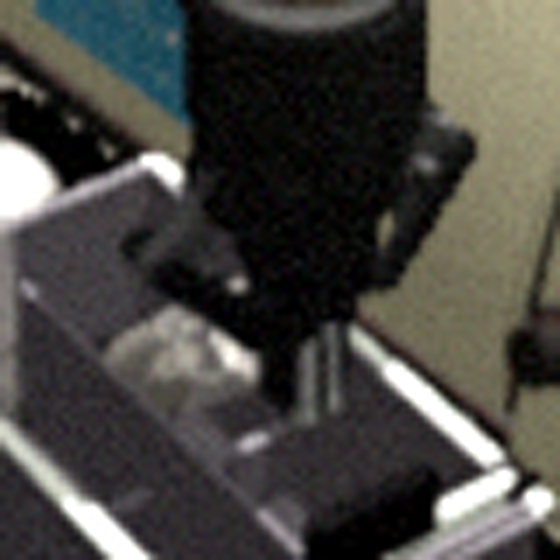

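play_rows(rows=[[[-0.2,0.2,0],0,0],[[-0.4,0.4,0],0,0],[[-0.65,0.6,0],0,0],[[-0.85,0.8,0],0,0]])

```text
time: 14.82
ee_pos: [0.4899, 0.0122, 0.1067]
tcp_rot: [-24.0, 90.0, -26.7]
wrist_force: [-0.3, -1.3, 1.3]
opening: 0.0004
```

play_rows(rows=[[[-0.25,0.22,0],0,0],[[-0.45,0.45,0],0,0],[[-0.65,0.7,0],0,0],[[-0.8,0.9,0],0,0]])

```text
time: 15.15
ee_pos: [0.4904, 0.0212, 0.1147]
tcp_rot: [-31.5, 90.0, -34.3]
wrist_force: [-0.9, -4.1, 2.1]
opening: -0.0001
```

```bash
python3 -c "
from h import *
plan((.026,-.001,.121))
p,d=bot.camera('scene'); p=np.clip((p.astype(float)-30)*1.8,0,255).astype(np.uint8); crop('scene',p,(280,150,360,230),'s21.png')
"
```

```text
t 15.15 q [  2.5  -3.9 -11.7  82.1  -0.   95.3] F [-0.9  -4.09  2.13] bin [ 0.0265 -0.0115  0.1147] open -9.431146025554502e-05
shift cm [-0.63  1.05 -0.05] turn 0.13
s21.png scale 7
```

View pics/s21.png

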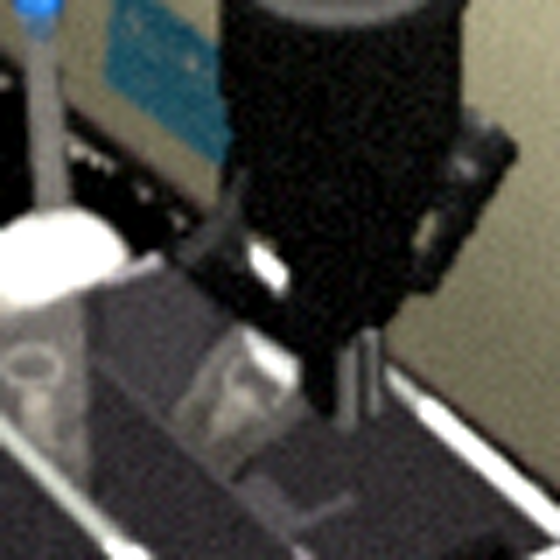

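Lamp B is at about 1 rad, with its end at crop (270,355), and the force is low. I'll carry on.

play_rows(rows=[[[-0.25,0.1,0],0,0],[[-0.45,0.35,0],0,0],[[-0.65,0.65,0],0,0],[[-0.8,0.95,0],0,0],[[-0.95,1.25,0],0,0],[[-1.1,1.55,0],0,0]])

```text
time: 15.7
ee_pos: [0.491, 0.0369, 0.1255]
tcp_rot: [46.9, 90.0, 44.2]
wrist_force: [0.2, -1.3, 0.4]
opening: -0.0002
```

play_rows(rows=[[[-0.15,0.3,0],0,0],[[-0.3,0.6,0],0,0],[[-0.45,0.9,0],0,0],[[-0.6,1.2,0],0,0],[[-0.7,1.5,0],0,0]])

```text
time: 16.12
ee_pos: [0.4917, 0.0519, 0.1324]
tcp_rot: [88.8, 90.0, 86.1]
wrist_force: [-0.9, 0.1, -0.1]
opening: -0.0002
```

```bash
python3 -c "
from h import *
plan((.026,.036,.134))
p,d=bot.camera('scene'); p=np.clip((p.astype(float)-30)*1.8,0,255).astype(np.uint8); crop('scene',p,(280,140,360,220),'s22.png')
"
```

```text
t 16.1167 q [ 6.  -3.5 -9.4 84.1  0.  98.8] F [-0.94  0.06 -0.06] bin [0.0263 0.0192 0.1324] open -0.00017238226782256475
shift cm [-0.16  1.68 -0.02] turn 0.13
s22.png scale 7
```

View pics/s22.png

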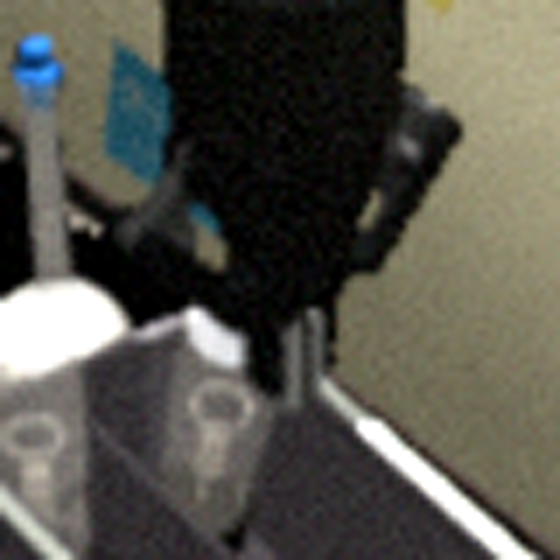

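play_rows(rows=[[[-0.05,0.3,0],0,0],[[-0.1,0.6,0],0,0],[[-0.15,0.9,0],0,0],[[-0.15,1.2,0],0,0],[[-0.15,1.5,0],0,0],[[-0.15,1.8,0],0,0],[[-0.15,2.1,0],0,0],[[-0.15,2.4,0],0,0],[[-0.15,2.7,0],0,0],[[-0.15,3.0,0],0,0],[[-0.15,3.2,0],0,0],[[-0.15,3.2,0],0,0]])

```text
time: 17.17
ee_pos: [0.4932, 0.0839, 0.1337]
tcp_rot: [158.3, 90.0, 155.5]
wrist_force: [-0.4, 0.3, -0.6]
opening: -0.0003
```

play_rows(rows=[[[0,-1,0],0,0],[[-1,-3,-0.7],0,0],[[-2,-6,-1.4],0,0],[[-3,-9,-2],0,0],[[-4,-12,-2.6],0,0],[[-4,-15,-2.6],0,0],[[-4,-17.5,-2.6],0,0],[[-4,-18,-2.6],0,0]])

```text
time: 17.83
ee_pos: [0.458, -0.0986, 0.1741]
tcp_rot: [-59.4, 89.9, -62.3]
wrist_force: [-0.3, -1.5, 0.1]
opening: -0.0001
```

```bash
python3 -c "
from h import *
plan((0,-.13,.112))
for n in ('scene','top'):
    p,d=bot.camera(n); crop(n,p,(250,150,370,270) if n=='scene' else (240,200,400,290),n+'23.png')
"
```

```text
t 17.8333 q [-12.1  -7.   -8.1  88.9  -0.1  80.8] F [-0.32 -1.48  0.06] bin [ 0.0002 -0.1328  0.1741] open -7.896357563001162e-05
shift cm [ 6.21  0.29 -0.02] turn -0.04
scene23.png scale 5
top23.png scale 5
```

View pics/scene23.png

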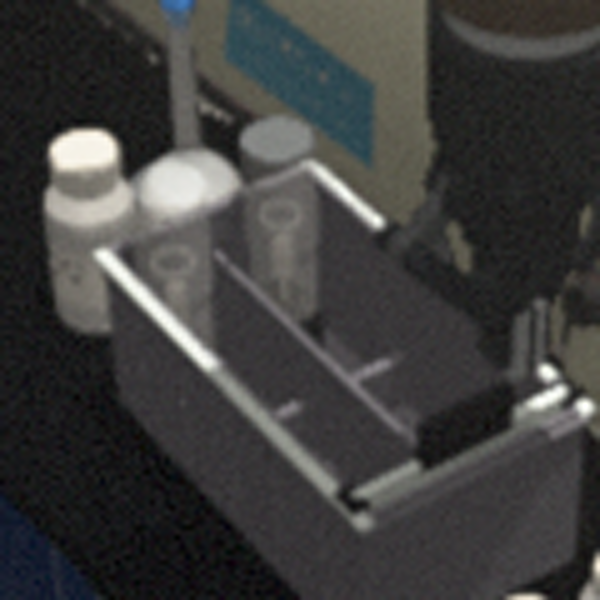

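View pics/top23.png

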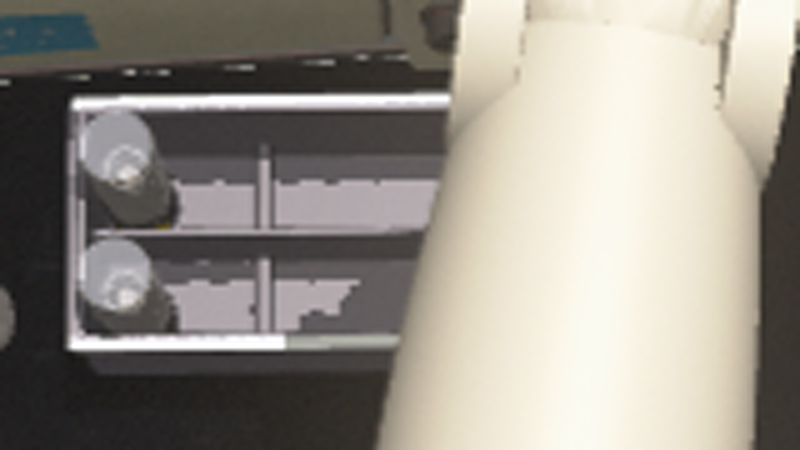

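Both lamps stand upright at the end wall; their tops are at top-crop (117,145) and (117,270). The divider is still fully back. Now I'll go behind the tab and push it home.

```bash
python3 -c "
from h import *
for u,v in [(117,145),(117,272)]: print(tob(onz('top',240+(u-2)/5,200+(v-2)/5,.144)).round(4))
"
```

```text
[0.029  0.0857 0.144 ]
[-0.0337  0.0851  0.144 ]
```

play_rows(rows=[[[2,0,0],0,0],[[4,0,0],0,0],[[5.5,0,0],0,0],[[6.1,0,0],0,0],[[6.1,0.5,0],0,0],[[6.1,1,0],0,0],[[6.1,1.6,0],0,0],[[6.1,2.4,0],0,0],[[6.1,3.4,0],0,0],[[6.1,4.6,0],0,0],[[6.1,5.8,0],0,0],[[6.1,7,0],0,0]])

```text
time: 18.93
ee_pos: [0.4624, -0.0239, 0.1135]
tcp_rot: [-4.9, 89.9, -7.7]
wrist_force: [0.4, -1.0, 0.3]
opening: 0.0
```

```bash
python3 -c "
from h import *
plan((0,.0485,.112))
"
```

```text
t 18.9333 q [ -3.   -7.7 -15.4  82.2  -0.   89.8] F [ 0.36 -1.01  0.27] bin [ 0.0008 -0.0579  0.1135] open 2.475965244059873e-05
shift cm [ 0.15 10.64 -0.06] turn 0.14
```

play_rows(rows=[[[0.1,1,0],0,0],[[0.1,2,0],0,0],[[0.1,3,0],0,0],[[0.1,4,0],0,0],[[0.1,5,0],0,0],[[0.1,6,0],0,0],[[0.1,7,0],0,0],[[0.1,7.8,0],0,0],[[0.1,8.5,0],0,0],[[0.1,9,0],0,0],[[0.1,9.4,0],0,0],[[0.1,9.7,0],0,0]])

```text
time: 19.93
ee_pos: [0.4666, 0.0722, 0.1117]
tcp_rot: [-150.2, 90.0, -153.0]
wrist_force: [0.4, -1.5, 0.7]
opening: 0.0001
```

play_rows(rows=[[[0,0.2,0],0,0],[[0,0.4,0],0,0],[[0,0.55,0],0,0],[[0,0.7,0],0,0]])

```text
time: 20.27
ee_pos: [0.467, 0.0787, 0.1117]
tcp_rot: [-145.5, 90.0, -148.2]
wrist_force: [0.3, -1.8, -0.3]
opening: -0.0001
```

```bash
python3 -c "
from h import *
plan((0,.0485,.112))
p,d=bot.camera('scene'); crop('scene',p,(250,130,370,250),'s24.png')
"
```

```text
t 20.2667 q [  9.6  -6.2 -14.2  82.   -0.  102.4] F [ 0.28 -1.82 -0.31] bin [0.0002 0.0448 0.1117] open -0.00013468027072701693
shift cm [-0.03  0.37 -0.02] turn 0.11
s24.png scale 5
```

View pics/s24.png

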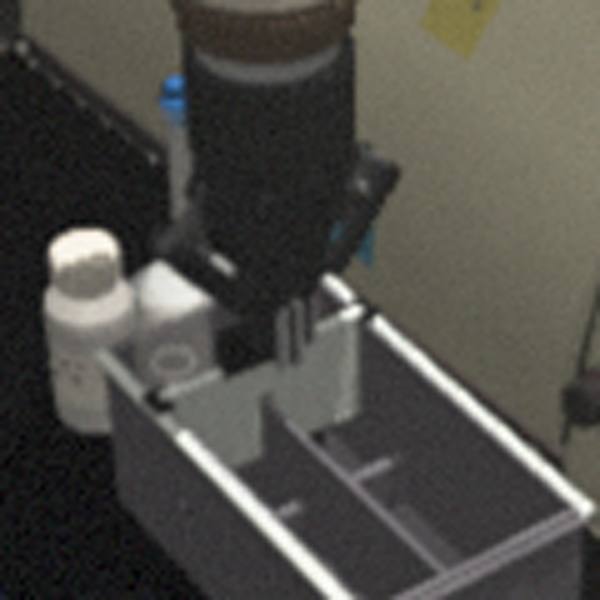

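The divider is about 4 mm from home and the lamps stand behind it. I'll push slowly to the stop.

play_rows(rows=[[[0,0.1,0],0,0],[[0,0.2,0],0,0],[[0,0.3,0],0,0],[[0,0.35,0],0,0]])

```text
time: 20.65
ee_pos: [0.4671, 0.0823, 0.1117]
tcp_rot: [176.7, 90.0, 173.9]
wrist_force: [0.7, -0.9, 0.5]
opening: -0.0002
```

play_rows(rows=[[[0,0.08,0],0,0],[[0,0.16,0],0,0],[[0,0.24,0],0,0]])

```text
time: 20.9
ee_pos: [0.4671, 0.0828, 0.1118]
tcp_rot: [-88.6, 89.7, -91.5]
wrist_force: [0.0, -16.7, 2.3]
opening: -0.0002
```

It hit the hard stop at the expected place, bin y 48.9 mm against 48.5. Now I'll retreat.

play_rows(rows=[[[0,-0.5,0],0,0],[[0,-1.5,0],0,0],[[0,-4,0],0,0],[[-3,-7,0],0,0],[[-6,-10,0],0,0],[[-9,-13,0],0,0],[[-12,-16,0],0,0],[[-14,-19.5,0],0,0],[[-14,-23,0],0,0],[[-14,-26,0],0,0],[[-14,-28,0],0,0],[[-14,-28,0],0,0]])

```text
time: 21.9
ee_pos: [0.4532, -0.1984, 0.2515]
tcp_rot: [-137.1, 90.0, -140.1]
wrist_force: [0.4, 0.4, -0.0]
opening: 0.0001
```

```bash
python3 -c "
from h import *
plan((0,0,.112))
for n in ('scene','top'):
    p,d=bot.camera(n); crop(n,p,(250,150,390,290) if n=='scene' else (210,190,390,300),n+'25.png')
    cv2.imwrite('pics/'+n+'_end.png',p)
"
```

```text
t 21.9 q [-23.6  -2.1   5.1  97.2  -0.   69.3] F [ 0.44  0.45 -0.04] bin [ 0.0004 -0.2327  0.2515] open 0.00013935061352411264
shift cm [13.94 23.27 -0.07] turn -0.06
scene25.png scale 4
top25.png scale 4
```

View pics/scene25.png

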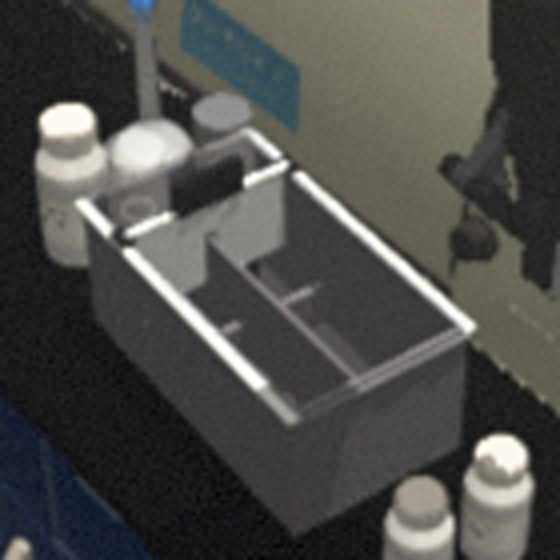

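View pics/top25.png

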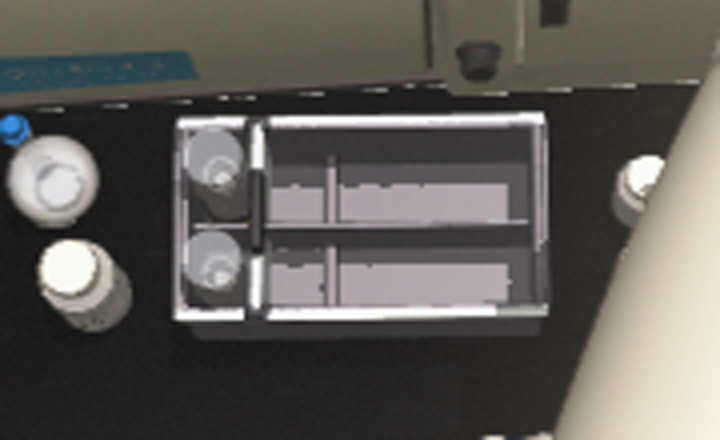

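Both lamps stand behind the home divider, which is at top-crop x≈257. The bottles and flask are where they were.

```bash
python3 -c "
from h import *
for u,v,z in [(249,190,.127),(214,158,.144),(214,262,.144)]: print(tob(onz('top',210+(u-1.5)/4,190+(v-1.5)/4,z)).round(4))
print(bot.job_done())
"
```

```text
[0.0114 0.0658 0.127 ]
[0.0276 0.0854 0.144 ]
[-0.0364  0.0848  0.144 ]
the job is handed in; nothing more can be done
None
```

The job is handed in at about 22 s of the 64 s allowed; I got no verdict back. Both lamps stand upright at the end wall and the divider is home in front of them.

- **Divider back:** I slid it to its rear stop, where it read 20 N at the expected position.
- **Lamp A:** it tipped up at the first try, with at most about 7 N measured at the wrist between moves.
- **Lamp B:** the first try failed. It read 17 N as the lamp began to bind, and when I backed off it slid back to about 0.5 rad. A second push from lower down, rising faster, stood it up with about 6 N at most. Forces were only read at the end of each move, so brief peaks in between are not known.
- **Divider home:** it reached its hard stop at bin y 48.9 mm, against 48.5 mm expected.

**Last checks:**
- **Lamps:** their tops measured about 22 mm from the end wall (32 mm allowed), and both looked upright in both views. I did not measure tilt or base height separately.
- **Divider face:** the camera put it about 42 mm from the wall (nominal 40), within calibration error. Read as it stands, that is a joint value of about 0.002 m, against the 0.008 m limit.
- **Lamp A sideways:** its top measured at bin x −36 mm where −29 was expected, a mismatch I left unresolved. It is more than the 2 mm calibration error, and the lane allows only about 8 mm.
- **Bystanders:** the bottles and the flask near the bin looked unmoved. I did not re-check the timer, pen or dish, but the arm never went near them.
- **Arm:** it was clear of everything at hand-in.

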